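# Seat the marble stand in its hidden socket and crown it

### The arm

A 7-joint arm with a two-finger parallel gripper is mounted at the origin on the work surface. World frame = base frame: x ahead of the robot, y to its left, z up, the work surface at z = 0. Lengths are in m, angles in degrees, forces in N, time in s.
With the tool pointing down it reaches from about 0.35 to 0.9 m from the base axis. Payload 8.1 kg.
Tool frame: the origin (TCP) lies midway between the tips of the shut fingers; the grasp point (between the pads) lies 19 mm behind it; z points along the fingers, y is the line along which they close (so a half turn about z gives the same grasp; the last joint's range is limited). The gripper opens to 92 mm and grips with 3 to 60 N. Pads are 19 mm wide; open, the fingers measure 130 mm over their backs; the gripper's body (75 mm by 190 mm) begins 47 mm behind the grasp point.
Start: joints at [-80.707, 24.895, 1.432, 90.138, -0.665, 64.973, -4.303], TCP at [0.164, 0.603, 0.198] pointing down, gripper open.
Joint ranges: [-149.89, 149.89], [-25.12, 119.58], [-72.63, 75.52], [4.76, 147.25], [-75.54, 255.54], [6.69, 114.76], [-157.13, 157.13]. Speed limits (degrees/s): [127.2, 127.2, 172.46, 172.46, 180, 180, 180].

### API

Orientations are given as a 3x3 rotation matrix whose columns are the frame's x, y, z axes.
In Python, from workcell import manip, optics, probe_bus, order gives the robot as it stands (manip), with the cameras (optics), the readings (probe_bus) and the job (order).
- The arm moves only by the tool steer_hand, called after "Request:" by a JSON object that holds its "api" and its "payload", one argument or row to a line. Schema: {"type":"object","properties":{"rows":{"type":"string"},"squeeze":{"type":"number"},"only":{"type":"string"},"quiet":{"type":"boolean"},"lines":{"type":"string"}},"required":["rows"],"additionalProperties":false}. rows is a string of 1 to 8 rows, parted by a bar, with the numbers parted by spaces; each row has 5 numbers: dx, dy, dz in m, then a turn about the tool's z in degrees, then the finger opening in m; each row is the pose to reach, as a shift and turn from the pose commanded when the call began, along the tool's axes at that moment; what a row does not reach only later rows make up. A row lasts 1/8 s, in which the tool goes at most 0.0625 m and 10.7 degrees, less where a joint would pass 70% of its speed; a pose out of reach is approached as far as the arm can. The fingers move at their own pace and stop on an object; squeeze is the grip in N (left out, the last holds). Time passes only in rows, so rows that do not move let the fingers close. The tool returns the time, the measured TCP pose, the force, the opening and the grip force at its end. only (a regular expression) keeps the lines of the reply that match it, lines (a string "A,B") keeps lines A to B, and quiet returns only ok. Input that does not fit is refused with a message, and nothing moves.
- probe_bus.read_state(): the state, without advancing time (a new reading comes with each control period).
- optics.capture(name): name is "scene" or "top" or "wrist"; returns the picture (400x640x3 uint8, blue, green, red); there is no depth.
- optics.get_calibration(name): a dict with "camera_matrix" (3x3 intrinsics, pixels), "dist" ([k1, k2, p1, p2, k3] as OpenCV has them; the pictures are not rectified), "rvec" (rotation vector, rad) and "tvec" (3), from world to camera coordinates, as OpenCV has them. Camera axes: x right, y down, z forward; pixel columns grow to the right and rows downward; lengths in m; the calibration is good to about 2 mm. A picture is of the moment at which its call begins: read the wrist's pose just before it. get_calibration takes no time and is no camera call; for the wrist camera it gives the pose at the moment of the call.
- order.job_done(): hands the job in; it is judged then, once.
The state is a dict: "t": time; "qpos": joint angles; "joint_vel": joint speeds; "effort": joint torques, N m; "ee_pos": TCP position; "eef_rot": TCP orientation; "contact_force": force on the tool from outside, world axes, zero at the start; "moment": the same for the moment, N m; "grip_width": finger opening in m; "grasp_force": force on a finger pad.
Only numpy, scipy, OpenCV 4.12 (cv2) and the standard library are available. Lean on these libraries where they do the work, as an engineer would, in place of code of your own. Each camera call takes 0.05 s, during which the arm holds its last target. There are 200 camera calls.

### The job

Lift the square soapstone marble stand out of its oak storage block and stand it in the oak-framed travertine tile. The tile's hole is hidden under a flush spring plug somewhere near the middle of the tile, so sweep the stand's brass peg over the stone in a spiral until it drops in, and push it fully home. Then set the large marble from the copper dish in the cup on top of the stand, let go, and leave the other things where they are.

Things in the scene. Friction and masses are not known exactly. Their poses are not given: they have to be found in the camera images.
- frame: Oak frame, 150 x 150 mm outside, 60 mm tall, fixed to the shelf; origin at the centre of its underside, z up, x and y along its sides. Its 110 x 110 mm opening shows a flat travertine tile 5 mm below the oak rim.
- tile_middle (a point): Middle of the frame's opening on the tile's top, 55 mm above the frame's origin. The hidden round blind hole (24 mm wide, sharp-edged, 49 mm deep) lies up to 5 mm off this point along each of the frame's x and y, differently each time; not reported. A flush plug of the same stone fills it; a soft spring (under 1 N) holds it up and it sinks 43 mm under the peg.
- park: Oak storage block 100 x 100 x 50 mm, fixed, origin at the centre of its underside, with a 28 mm through hole in which the stand's peg hangs at the start, the flange resting on the block's top. It swaps sides with the copper dish from time to time.
- stand: Soapstone marble stand, 130 mm tall, about 0.42 kg, loose. Origin on its axis at the peg's foot, z up, x and y normal to the column's faces. Square column 44 x 44 mm from 50 to 122 mm above the origin (grip it here, from above, on either pair of faces); round cup on top, 44 mm outside, 36 mm inside, rim at 130 mm. Starts upright in the storage block, turned up to 1 rad.
- stand_tip (a point): Centre of the flat foot of the stand's brass peg (the stand's origin). The peg is 22 mm in diameter and 42 mm long, with a 2.5 mm bevel at its foot (18.4 mm across the flat foot).
- stand_flange (a point): On the stand's axis at the underside of its round flange (64 mm across, 8 mm thick), 42 mm above the peg's foot; its z axis is the stand's axis. Fully home the flange rests on the tile.
- stand_cup (a point): On the stand's axis, 154 mm above the peg's foot: where the centre of the large marble is when it lies in the cup.
- marble_center (a point): Centre of the large opaline marble, 60 mm in diameter, about 0.28 kg, loose. At the start it lies in the round nest of the copper dish, its centre about 34 mm above the shelf. The three other marbles, in a dark wooden tray, are only 40 mm.
- marble: The large marble (its frame turns with it; use the centre point above).
- dish: Fixed copper dish, a 90 mm disc 4 mm thick with a 16 mm tall round nest, 56 mm across, under the large marble; origin at the centre of its underside.
- jar: Bystander: frosted blue jar with wooden cap, 80 mm across, 120 mm tall, loose, origin at its underside.
- cup: Bystander: carved soapstone cup, 72 mm across, 70 mm tall, loose, origin at its underside.
- case: Bystander: dark wooden spectacles case 60 x 160 x 35 mm, loose, origin at its underside.
- magnifier: Bystander: magnifying glass lying flat, 80 mm lens ring, 178 mm long with its handle to its -x, 10 mm thick, loose, origin under the lens centre.

How it is judged:
By the outcome, as a careful person would: the job done as asked, in the order asked, and still so for the second after the job is handed in, with the robot touching nothing.
It also fails if it takes over 72 s, if anything falls off the work surface, if the arm or the gripper's body presses on something with over 40 N, if the wrist force passes 120 N, or if a joint passes its speed limit or range.

## Working session

There is one attempt and no reset: what is moved stays moved. The work goes in short steps, Python scripts to look and compute and a tool call to move; the robot and the scene stay as the last step left them, time stands still between calls to the robot, and variables do not carry over. Pictures are saved under pics/ and viewed, at most 10 in all, crops included, and the job is handed in when it is done.

```bash
ls; mkdir -p pics; python3 - <<'E'
from workcell import manip, optics, probe_bus, order
import cv2
s=probe_bus.read_state();print(s['t'],s['ee_pos'],s['eef_rot'],s['contact_force'],s['grip_width'])
for n in('scene','top'):
    im=optics.capture(n);cv2.imwrite(f'pics/{n}0.png',im)
    c=optics.get_calibration(n);print(n,c)
E
```

```text
pics
workcell.py
0.0 [0.16348483 0.60268148 0.19726385] [[-9.65120854e-01  2.61804636e-01 -2.65880403e-04]
 [ 2.61804735e-01  9.65119686e-01 -1.50725721e-03]
 [-1.38000514e-04 -1.52429411e-03 -9.99998829e-01]] [ 0.29972234  0.26442918 -0.52436881] 0.09179683158575665
scene {'camera_matrix': array([[454.96895496,   0.        , 314.43293165],
       [  0.        , 454.96895496, 205.02420466],
       [  0.        ,   0.        ,   1.        ]]), 'dist': array([0.01519436, 0.        , 0.        , 0.        , 0.        ]), 'rvec': array([ 2.22523891,  1.09089627, -0.41709897]), 'tvec': array([-0.32123097, -0.28022197,  1.68798662])}
top {'camera_matrix': array([[420.98920459,   0.        , 312.3958743 ],
       [  0.        , 420.98920459, 197.73935793],
       [  0.        ,   0.        ,   1.        ]]), 'dist': array([0.02720596, 0.        , 0.        , 0.        , 0.        ]), 'rvec': array([ 2.04464028, -2.1865371 ,  0.21854308]), 'tvec': array([-0.00411121,  0.60042611,  1.167339  ])}
```

View pics/top0.png

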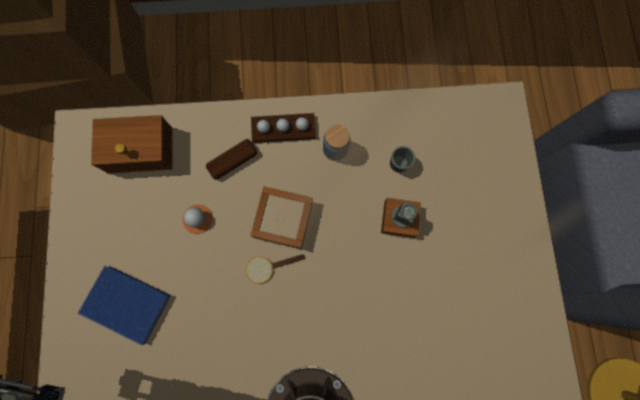

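View pics/scene0.png

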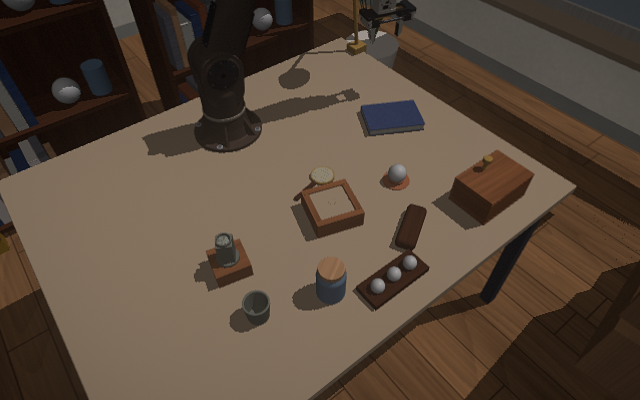

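The top view shows the frame near (282,217), the block with the stand near (402,215), and the large marble at (194,217). The jar (336,140), cup (402,159) and magnifier (260,270) are bystanders. Next I'll write a ray helper and take zoomed crops.

```bash
cat > h.py <<'E'
import numpy as np,cv2
from workcell import manip, optics, probe_bus, order
def cal(n): return optics.get_calibration(n)
def ray(c,uv):
    p=cv2.undistortPoints(np.array(uv,float).reshape(-1,1,2),c['camera_matrix'],c['dist']).reshape(-1,2)
    R=cv2.Rodrigues(c['rvec'])[0];o=-R.T@np.ravel(c['tvec'])
    return o,np.c_[p,np.ones(len(p))]@R
def plane(c,uv,z):
    o,d=ray(c,uv);return o+d*((z-o[2])/d[:,2])[:,None]
def proj(c,P): return cv2.projectPoints(np.array(P,float).reshape(-1,1,3),c['rvec'],c['tvec'],c['camera_matrix'],c['dist'])[0].reshape(-1,2)
def meet(c1,a,c2,b):
    o1,d1=ray(c1,a);o2,d2=ray(c2,b);d1=d1[0];d2=d2[0]
    t=np.linalg.lstsq(np.c_[d1,-d2],o2-o1,rcond=None)[0]
    p,q=o1+t[0]*d1,o2+t[1]*d2
    return (p+q)/2,np.linalg.norm(p-q)
def totool(s,dp): return np.array(s['eef_rot']).T@np.array(dp)
E
python3 - <<'E'
from h import *
c=cal('top');im=cv2.imread('pics/top0.png')
print(plane(c,[(282,217),(402,217)],.055),plane(c,[(194,218)],.034))
a=cv2.resize(im[180:255,240:320],None,fx=5,fy=5,interpolation=cv2.INTER_CUBIC)
b=cv2.resize(im[180:255,370:450],None,fx=5,fy=5,interpolation=cv2.INTER_CUBIC)
cv2.imwrite('pics/crop.png',np.hstack([a,b]))
hsv=cv2.cvtColor(im,cv2.COLOR_BGR2HSV)
for x,y in [(282,217),(265,200),(390,205),(405,215),(350,250),(194,218),(208,226)]:print((x,y),hsv[y,x])
E
```

```text
[[ 0.5489651   0.04750004  0.055     ]
 [ 0.52565137 -0.29974743  0.055     ]] [[0.5669348  0.30786412 0.034     ]]
(282, 217) [ 18  74 141]
(265, 200) [ 13 168 106]
(390, 205) [ 12 176 113]
(405, 215) [ 45  30 103]
(350, 250) [ 18  73 136]
(194, 218) [ 68   8 133]
(208, 226) [ 12 166  69]
```

View pics/crop.png

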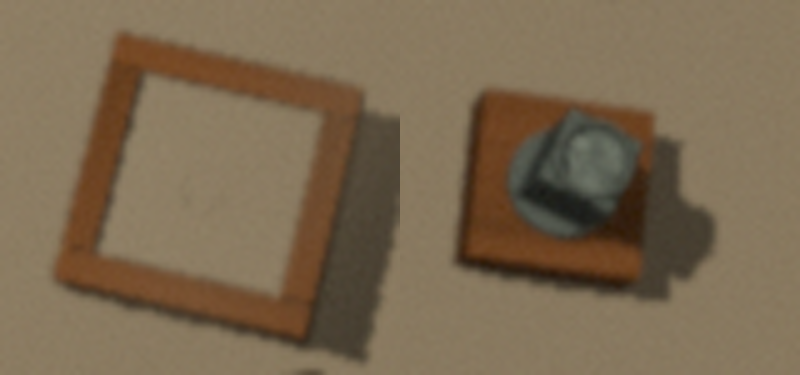

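The crop shows the frame's outer top corners clearly, at about (117,33), (362,90), (307,340) and (55,275) in crop pixels. The stand's cup is centred near crop (597,158), which is image (409.4,211.6), and the column's face edges run about 30° off the image axes.

```bash
python3 - <<'E'
from h import *
c=cal('top')
cr=np.array([(117,33),(362,90),(307,340),(55,275)])/5+[240,180]-.4
P=plane(c,cr,.06);print('frame',P.mean(0),np.linalg.norm(P-np.roll(P,-1,0),axis=1),[np.degrees(np.arctan2(*(P[(i+1)%4]-P[i])[1::-1])) for i in range(4)])
s=np.array([(575,110),(640,140)])-[400,0]
S=plane(c,s/5+[370,180]-.4,.130);d=S[1]-S[0];print('stand edge',S,np.linalg.norm(d),np.degrees(np.arctan2(d[1],d[0])))
cu=plane(c,np.array([(597,158)])/5-[80,0]+[370,180]-.4,.138);print('cup',cu)
pk=np.array([(478,90),(653,113),(638,285),(460,262)])/5-[80,0]+[370,180]-.4
Q=plane(c,pk,.05);print('park',Q.mean(0),Q)
ts,im=cal('scene'),cv2.imread('pics/scene0.png')
# marble: bright, low sat circles
for n in('top','scene'):
    im=cv2.imread(f'pics/{n}0.png');h=cv2.cvtColor(im,cv2.COLOR_BGR2HSV)
    m=((h[...,1]<45)&(h[...,2]>60)).astype(np.uint8)
    k,l,st,ce=cv2.connectedComponentsWithStats(m)
    x,y=(194,218) if n=='top' else (397,173)
    i=l[y,x];print(n,st[i],ce[i])
w=cal('wrist');R=cv2.Rodrigues(w['rvec'])[0];s=probe_bus.read_state();Rt=np.array(s['eef_rot'])
o=-R.T@np.ravel(w['tvec']);print('wristcam in tool',Rt.T@(o-s['ee_pos']),'axes',np.round(Rt.T@R.T,2).tolist(),w['camera_matrix'][0],s['qpos'])
E
```

```text
frame [0.55060841 0.04804847 0.06      ] [0.14788399 0.14875341 0.14941478 0.14602027] [np.float64(-107.21681420835289), np.float64(164.02279914118856), np.float64(71.74455847240873), np.float64(-16.54510463220687)]
stand edge [[ 0.55688722 -0.2948621   0.13      ]
 [ 0.53791073 -0.32830286  0.13      ]] 0.03844985273101397 -119.57343527536335
cup [[ 0.52831235 -0.30191707  0.138     ]]
park [ 0.52669826 -0.29804972  0.05      ] [[ 0.58703261 -0.25802965  0.05      ]
 [ 0.56645263 -0.35868925  0.05      ]
 [ 0.46664716 -0.33813434  0.05      ]
 [ 0.48666062 -0.23734563  0.05      ]]
top [184 208  19  19 265] [193.03396226 216.70188679]
scene [389 164  18  18 247] [397.15789474 172.22672065]
wristcam in tool [ 6.89828094e-02 -1.00040741e-04 -1.86527848e-01] axes [[0.0, -0.97, -0.26], [1.0, 0.0, -0.0], [0.0, -0.26, 0.97]] [285.91088167   0.         322.5334022 ] [-80.70714568  24.9322794    1.43215372  90.18585287  -0.6644446
  64.97185832  -4.30285552]
```

Everything is consistent: the frame is centred at (0.551,0.048) with yaw −17°, and the sides come out at 148 mm. The stand is at about (0.527,−0.301) with faces at −30°, and the marble is near (0.567,0.308). I'll go above the stand, turning with the arm.

Request:
{"api": "steer_hand", "payload": {
  "rows": "-0.29 -0.39 -0.07 52 0.092 | -0.29 -0.39 -0.07 52 0.092 | -0.29 -0.39 -0.07 52 0.092 | -0.29 -0.39 -0.07 52 0.092 | -0.29 -0.39 -0.07 52 0.092 | -0.29 -0.39 -0.07 52 0.092 | -0.29 -0.39 -0.07 52 0.092 | -0.29 -0.39 -0.07 52 0.092"
}}

```text
t: 1.1
ee_pos: [0.3417, 0.1485, 0.2683]
eef_rot: [[-0.387, 0.922, -0.0], [0.922, 0.387, 0.001], [0.001, 0.0, -1.0]]
contact_force: [1.4, 0.4, 0.4]
grip_width: 0.0918
grasp_force: 0.0
```

```bash
python3 - <<'E'
from h import *
s=probe_bus.read_state();print(totool(s,np.array([.527,-.301,.26])-s['ee_pos']),np.degrees(np.arctan2(s['eef_rot'][1][1],s['eef_rot'][0][1])))
E
```

```text
[-0.4862475  -0.00315331  0.00801168] 22.775584321366026
```

Request:
{"api": "steer_hand", "payload": {
  "rows": "-0.486 0 0.008 52.4 0.092 | -0.486 0 0.008 52.4 0.092 | -0.486 0 0.008 52.4 0.092 | -0.486 0 0.008 52.4 0.092 | -0.486 0 0.008 52.4 0.092 | -0.486 0 0.008 52.4 0.092 | -0.486 0 0.008 52.4 0.092 | -0.486 0 0.008 52.4 0.092"
}}

```text
t: 2.1
ee_pos: [0.5303, -0.2993, 0.2591]
eef_rot: [[0.494, 0.869, -0.001], [0.869, -0.494, -0.0], [-0.001, -0.001, -1.0]]
contact_force: [0.8, 0.6, -0.5]
grip_width: 0.0914
grasp_force: 0.0
```

Request:
{"api": "steer_hand", "payload": {
  "rows": "0 0 0 0 0.092 | 0 0 0 0 0.092"
}}

```text
t: 2.35
ee_pos: [0.5295, -0.2966, 0.2595]
eef_rot: [[0.494, 0.87, -0.001], [0.87, -0.494, 0.001], [0.0, -0.001, -1.0]]
contact_force: [-0.1, -0.3, -1.2]
grip_width: 0.092
grasp_force: 0.0
```

```bash
python3 - <<'E'
from h import *
s=probe_bus.read_state();c=cal('wrist');im=optics.capture('wrist');cv2.imwrite('pics/w1.png',im)
np.save('w1.npy',dict(c),allow_pickle=True)
print(s['ee_pos'],s['contact_force'],np.degrees(np.arctan2(s['eef_rot'][1][1],s['eef_rot'][0][1])),proj(c,[(.527,-.301,.138),(.551,.048,.055)]))
E
```

```text
[ 0.52951337 -0.29658544  0.25945044] [-0.08164541 -0.29683606 -1.18952119] -29.594377492962703 [[ 322.84788838  197.32662022]
 [ 183.685055   -102.58854568]]
```

View pics/w1.png

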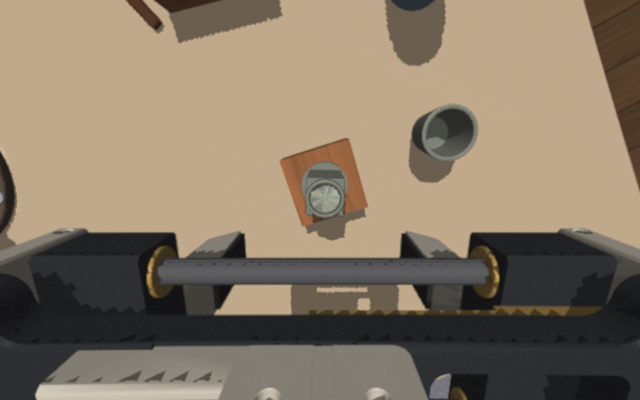

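The wrist view has the cup near (325,198), the block's top corners near (282,160), (348,140), (367,205), and the column's faces look aligned with the image axes. Zooming in to measure.

```bash
python3 - <<'E'
from h import *
im=cv2.imread('pics/w1.png')
cv2.imwrite('pics/w1c.png',cv2.resize(im[150:235,275:375],None,fx=7,fy=7,interpolation=cv2.INTER_CUBIC))
E
```

```text
(no output)
```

View pics/w1c.png

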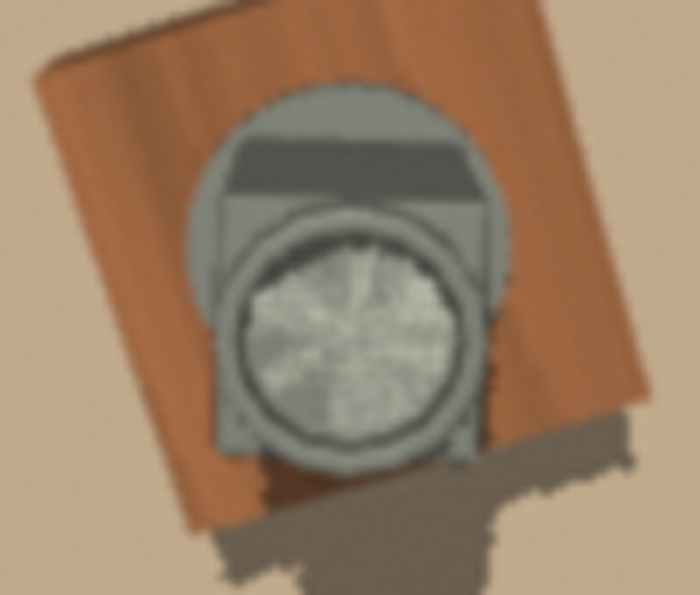

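```bash
python3 - <<'E'
from h import *
c=np.load('w1.npy',allow_pickle=True).item();s=probe_bus.read_state()
f=lambda L:(np.array(L)-0.5+.5)/7+[275-.43,150-.43]
cu=plane(c,f([(352.5,339)]),.138)[0];print('cup',cu)
P=plane(c,f([(225,193),(485,200),(475,462),(215,452)]),.13);print('col',P.mean(0),np.linalg.norm(P-np.roll(P,-1,0),axis=1),[np.degrees(np.arctan2(*(P[(i+1)%4]-P[i])[1::-1])) for i in range(4)])
fl=plane(c,f([(348,242)]),.058)[0];print('flange',fl)
print(totool(s,np.array([*cu[:2],.091])-s['ee_pos']))
E
```

```text
cup [ 0.52862538 -0.30280169  0.138     ]
col [ 0.52820041 -0.30285038  0.13      ] [0.04144032 0.04364797 0.04290054 0.04310628] [np.float64(-31.13532577300338), np.float64(-120.65268384814811), np.float64(148.12489734487554), np.float64(57.417083536685944)]
flange [ 0.52859973 -0.30231027  0.058     ]
[-0.00675331  0.00261886  0.16869651]
```

Request:
{"api": "steer_hand", "payload": {
  "rows": "-0.0067 0.0026 0.06 1.6 0.092 | -0.0067 0.0026 0.11 1.6 0.092 | -0.0067 0.0026 0.15 1.6 0.092 | -0.0067 0.0026 0.17 1.6 0.092 | -0.0067 0.0026 0.17 1.6 0.092 | -0.0067 0.0026 0.17 1.6 0.092"
}}

```text
t: 3.15
ee_pos: [0.5299, -0.3045, 0.0918]
eef_rot: [[0.517, 0.856, 0.002], [0.856, -0.517, -0.001], [0.0, 0.002, -1.0]]
contact_force: [-0.1, 0.4, 0.8]
grip_width: 0.0918
grasp_force: 0.0
```

Request:
{"api": "steer_hand", "payload": {
  "rows": "0 0 0 0 0.03 | 0 0 0 0 0.03 | 0 0 0 0 0.03 | 0 0 0 0 0.03 | 0 0 0 0 0.03",
  "squeeze": 40
}}

```text
t: 3.78
ee_pos: [0.5288, -0.3042, 0.09]
eef_rot: [[0.518, 0.856, -0.0], [0.856, -0.518, 0.0], [-0.0, -0.0, -1.0]]
contact_force: [-0.2, -0.3, 0.8]
grip_width: 0.0463
grasp_force: 0.0
```

Request:
{"api": "steer_hand", "payload": {
  "rows": "0 0 0 0 0.03 | 0 0 0 0 0.03",
  "squeeze": 40
}}

```text
t: 4.03
ee_pos: [0.5287, -0.3041, 0.09]
eef_rot: [[0.518, 0.856, -0.0], [0.856, -0.518, 0.0], [0.0, -0.0, -1.0]]
contact_force: [-1.8, 0.5, 1.3]
grip_width: 0.0437
grasp_force: 40.0
```

Firmly gripped (43.7 mm at 40 N, foot about 82 mm below the tip). Lifting and moving part-way, so the wrist camera can see the frame beside the stand.

Request:
{"api": "steer_hand", "payload": {
  "rows": "0 0 -0.03 0 0.03 | 0 0 -0.08 0 0.03 | 0 0 -0.12 0 0.03 | 0.05 -0.03 -0.15 0 0.03 | 0.1 -0.05 -0.15 0 0.03 | 0.15 -0.08 -0.15 0 0.03 | 0.2 -0.105 -0.15 0 0.03 | 0.2 -0.105 -0.15 0 0.03"
}}

```text
t: 5.03
ee_pos: [0.5429, -0.072, 0.2389]
eef_rot: [[0.51, 0.86, -0.002], [0.86, -0.51, 0.003], [0.001, -0.003, -1.0]]
contact_force: [0.4, -0.7, -3.4]
grip_width: 0.0437
grasp_force: 40.0
```

Request:
{"api": "steer_hand", "payload": {
  "rows": "0 0 0 0 0.03 | 0 0 0 0 0.03 | 0 0 0 0 0.03"
}}

```text
t: 5.4
ee_pos: [0.5423, -0.08, 0.24]
eef_rot: [[0.52, 0.854, 0.0], [0.854, -0.52, -0.0], [-0.0, 0.0, -1.0]]
contact_force: [-0.2, -0.2, -3.9]
grip_width: 0.0434
grasp_force: 40.0
```

```bash
python3 - <<'E'
from h import *
s=probe_bus.read_state();c=cal('wrist');im=optics.capture('wrist');cv2.imwrite('pics/w2.png',im)
np.save('w2.npy',dict(c),allow_pickle=True)
print(proj(c,[(.551,.048,.06)]))
E
```

```text
[[273.18581188  89.082833  ]]
```

View pics/w2.png

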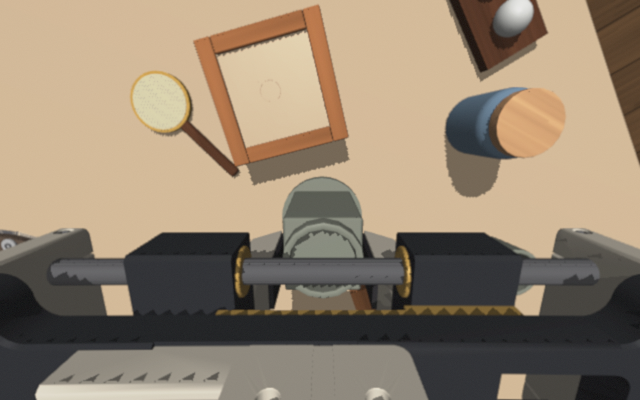

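The frame is fully visible, with outer top corners near (195,42), (319,6), (347,137) and (240,165). A faint ring near (271,91) on the tile may be the plug's seam. Zooming in.

```bash
python3 - <<'E'
from h import *
im=cv2.imread('pics/w2.png')
a=cv2.resize(im[0:170,190:350],(480,510),interpolation=cv2.INTER_CUBIC)
b=im[68:118,245:300];g=cv2.normalize(cv2.cvtColor(b,cv2.COLOR_BGR2GRAY),None,0,255,cv2.NORM_MINMAX)
b=cv2.resize(g,(300,273),interpolation=cv2.INTER_CUBIC)
o=np.zeros((510,780,3),np.uint8);o[:,:480]=a;o[:273,480:]=b[...,None];cv2.imwrite('pics/w2c.png',o)
E
```

```text
(no output)
```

View pics/w2c.png

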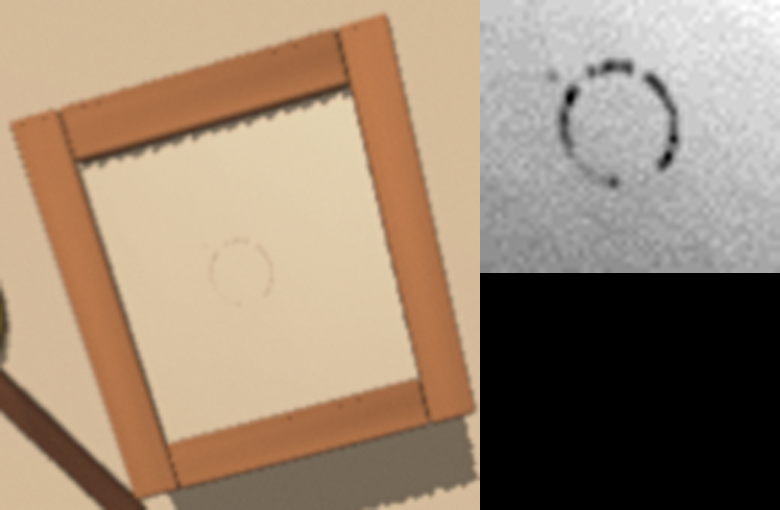

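```bash
python3 - <<'E'
from h import *
c=np.load('w2.npy',allow_pickle=True).item();s=probe_bus.read_state()
P=plane(c,np.array([(12,122),(387,15),(474,410),(138,497)])/3+[190-.33,-.33],.06);m=P.mean(0);print('frame',m,np.linalg.norm(P-np.roll(P,-1,0),axis=1),[np.degrees(np.arctan2(*(P[(i+1)%4]-P[i])[1::-1])) for i in range(4)])
k=lambda L:(np.array(L,float)-[480,0])/5.4545+[244.6,67.6]
R=plane(c,k([(563,125),(675,125),(619,66),(619,185),(619,125)]),.055);print('ring',R[4],np.linalg.norm(R[1]-R[0]),np.linalg.norm(R[3]-R[2]))
a=np.radians(-17);d=(R[4]-m)[:2];print('offset in frame',np.array([[np.cos(a),np.sin(a)],[-np.sin(a),np.cos(a)]])@d)
print(totool(s,np.array([*R[4][:2],.16])-s['ee_pos']))
E
```

```text
frame [0.55110331 0.04597272 0.06      ] [0.14757639 0.14670308 0.14682526 0.14716659] [np.float64(-17.239480894435665), np.float64(-107.23257694722467), np.float64(162.94061079747317), np.float64(73.06012067681515)]
ring [0.5465199  0.04955007 0.055     ] 0.02488735430210632 0.02471260820954849
offset in frame [-0.00542905  0.00208098]
[ 0.11272924 -0.06367196  0.08003334]
```

The ring measures 24.8 mm and lies (−5.4, +2.1) mm from the middle in the frame's axes. It fits the plug, so I'll start the search there.

Request:
{"api": "steer_hand", "payload": {
  "rows": "0.05 -0.03 0 0 0.03 | 0.1 -0.055 0.02 0 0.03 | 0.112 -0.063 0.06 0 0.03 | 0.112 -0.063 0.09 0 0.03 | 0.112 -0.063 0.09 0 0.03 | 0.112 -0.063 0.09 0 0.03 | 0.112 -0.063 0.09 0 0.03"
}}

```text
t: 6.32
ee_pos: [0.5477, 0.0492, 0.1515]
eef_rot: [[0.518, 0.855, 0.002], [0.855, -0.518, 0.001], [0.002, 0.002, -1.0]]
contact_force: [-0.5, -1.2, -3.9]
grip_width: 0.0436
grasp_force: 40.0
```

Request:
{"api": "steer_hand", "payload": {
  "rows": "0 0 0.004 0 0.03 | 0 0 0.008 0 0.03 | 0 0 0.01 0 0.03 | 0 0 0.012 0 0.03 | 0 0 0.014 0 0.03 | 0 0 0.014 0 0.03"
}}

```text
t: 7.08
ee_pos: [0.5466, 0.0498, 0.1359]
eef_rot: [[0.518, 0.856, -0.0], [0.856, -0.518, -0.0], [-0.0, -0.0, -1.0]]
contact_force: [-0.0, 0.3, -3.8]
grip_width: 0.0435
grasp_force: 40.0
```

Request:
{"api": "steer_hand", "payload": {
  "rows": "0 0 0.002 0 0.03 | 0 0 0.004 0 0.03 | 0 0 0.006 0 0.03 | 0 0 0.006 0 0.03"
}}

```text
t: 7.58
ee_pos: [0.5466, 0.0497, 0.1299]
eef_rot: [[0.518, 0.856, -0.0], [0.856, -0.518, -0.0], [-0.0, 0.0, -1.0]]
contact_force: [0.5, -0.0, -3.2]
grip_width: 0.0438
grasp_force: 40.0
```

The foot is 7 mm below the tile's surface with only the spring's force on it, so the peg is in the hole. Pushing home (expected tip z about 0.095).

Request:
{"api": "steer_hand", "payload": {
  "rows": "0 0 0.006 0 0.03 | 0 0 0.012 0 0.03 | 0 0 0.018 0 0.03 | 0 0 0.024 0 0.03 | 0 0 0.028 0 0.03 | 0 0 0.03 0 0.03 | 0 0 0.031 0 0.03"
}}

```text
t: 8.45
ee_pos: [0.5467, 0.0498, 0.099]
eef_rot: [[0.518, 0.856, 0.0], [0.856, -0.518, 0.0], [0.0, -0.0, -1.0]]
contact_force: [0.8, 1.5, -3.3]
grip_width: 0.0436
grasp_force: 40.0
```

Request:
{"api": "steer_hand", "payload": {
  "rows": "0 0 0.002 0 0.03 | 0 0 0.004 0 0.03 | 0 0 0.005 0 0.03"
}}

```text
t: 8.82
ee_pos: [0.5466, 0.0497, 0.0948]
eef_rot: [[0.518, 0.856, -0.0], [0.856, -0.518, 0.001], [0.001, -0.0, -1.0]]
contact_force: [-7.3, 0.5, 18.6]
grip_width: 0.0432
grasp_force: 40.0
```

Contact came at tip z 0.0948, exactly the seated height, with about 22 N of press. Releasing and rising.

Request:
{"api": "steer_hand", "payload": {
  "rows": "0 0 -0.001 0 0.092 | 0 0 -0.001 0 0.092 | 0 0 -0.001 0 0.092 | 0 0 -0.001 0 0.092"
}}

```text
t: 9.32
ee_pos: [0.5467, 0.0498, 0.095]
eef_rot: [[0.518, 0.856, 0.0], [0.856, -0.518, -0.0], [-0.0, 0.0, -1.0]]
contact_force: [0.1, -0.4, 0.5]
grip_width: 0.0787
grasp_force: 0.0
```

Request:
{"api": "steer_hand", "payload": {
  "rows": "0 0 0 0 0.092 | 0 0 -0.03 0 0.092 | 0 0 -0.08 0 0.092 | 0 0 -0.13 0 0.092 | 0 0 -0.16 0 0.092 | 0 0 -0.16 0 0.092"
}}

```text
t: 10.07
ee_pos: [0.548, 0.0496, 0.2572]
eef_rot: [[0.518, 0.856, 0.004], [0.856, -0.518, 0.001], [0.003, 0.003, -1.0]]
contact_force: [0.0, 0.3, -0.3]
grip_width: 0.0915
grasp_force: 0.0
```

```bash
python3 - <<'E'
from h import *
ct,cs=cal('top'),cal('scene')
print(meet(ct,(193.03,216.7),cs,(397.16,172.23)))
print(plane(ct,[(193.03,216.7)],.034),plane(cs,[(397.16,172.23)],.034))
s=probe_bus.read_state();c=cal('wrist');im=optics.capture('wrist');cv2.imwrite('pics/w3.png',im);np.save('w3.npy',dict(c),allow_pickle=True)
m=np.array([.565,.31,.25]);d=totool(s,m-s['ee_pos']);print(s['ee_pos'],d)
E
```

```text
(array([0.5700983 , 0.30923829, 0.03544512]), np.float64(0.002324735853746082))
[[0.57101236 0.31067264 0.034     ]] [[0.56881919 0.309167   0.034     ]]
[0.54798738 0.0496296  0.25715953] [ 0.23155972 -0.12023435  0.00756534]
```

View pics/w3.png

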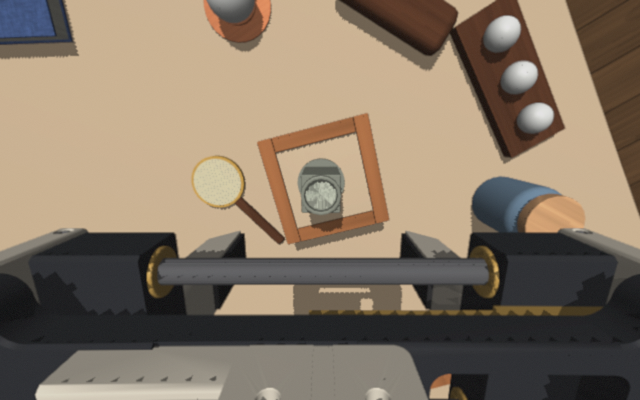

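The stand is upright in the tile with the cup at about (322,195), and the marble is in its dish at (233,5). Next, over to the marble.

Request:
{"api": "steer_hand", "payload": {
  "rows": "0.05 -0.03 0 0 0.092 | 0.1 -0.05 0 0 0.092 | 0.15 -0.075 0 0 0.092 | 0.2 -0.1 0 0 0.092 | 0.234 -0.116 0 0 0.092 | 0.234 -0.116 0 0 0.092 | 0.234 -0.116 0 0 0.092 | 0.234 -0.116 0 0 0.092"
}}

```text
t: 11.12
ee_pos: [0.5686, 0.3083, 0.2548]
eef_rot: [[0.52, 0.854, -0.0], [0.854, -0.52, -0.0], [-0.001, -0.0, -1.0]]
contact_force: [0.0, 0.0, -0.4]
grip_width: 0.0915
grasp_force: 0.0
```

```bash
python3 - <<'E'
from h import *
print('cup',plane(np.load('w3.npy',allow_pickle=True).item(),[(322,195)],.143))
s=probe_bus.read_state();c=cal('wrist');im=optics.capture('wrist');cv2.imwrite('pics/w4.png',im);np.save('w4.npy',dict(c),allow_pickle=True)
h=cv2.cvtColor(im,cv2.COLOR_BGR2HSV);u,v=proj(c,[(.570,.3095,.034)])[0];print(u,v)
x0,y0=int(u)-45,int(v)-45
m=((h[...,1]<45)&(h[...,2]>60)).astype(np.uint8)[y0:y0+90,x0:x0+90]
m=cv2.morphologyEx(m,cv2.MORPH_OPEN,np.ones((3,3)))
k,l,st,ce=cv2.connectedComponentsWithStats(m);i=l[45,45];print(i,st[i],ce[i]+[x0,y0],h[int(v),int(u)])
co=max(cv2.findContours((l==i).astype(np.uint8),0,1)[0],key=len);(a,b),r=cv2.minEnclosingCircle(co);print(a+x0,b+y0,r)
p=plane(c,[ce[i]+[x0,y0],(a+x0,b+y0)],.034);print(p)
print(s['ee_pos'],totool(s,np.array([*p[0][:2],.018])-s['ee_pos']))
E
```

```text
cup [[0.54739162 0.04951971 0.143     ]]
323.00007368699636 176.61368307861105
1 [  26   29   41   40 1300] [324.05615385 179.48      ] [150   1 232]
324.03845977783203 179.57692337036133 20.48714256286621
[[0.56913931 0.30515248 0.034     ]
 [0.56904441 0.30504504 0.034     ]]
[0.56863214 0.30832449 0.25478376] [-0.00230555  0.00211763  0.23678486]
```

The wrist view gives (0.569,0.305) and the fixed cameras (0.570,0.309). They agree within 4 mm, so I'll weight the nearer wrist view and grip with the tips at z≈0.018.

Request:
{"api": "steer_hand", "payload": {
  "rows": "-0.002 0.002 0.06 0 0.092 | -0.002 0.002 0.12 0 0.092 | -0.002 0.002 0.17 0 0.092 | -0.002 0.002 0.21 0 0.092 | -0.002 0.002 0.23 0 0.092 | -0.002 0.002 0.237 0 0.092 | -0.002 0.002 0.237 0 0.092 | -0.002 0.002 0.237 0 0.092"
}}

```text
t: 12.18
ee_pos: [0.5703, 0.3076, 0.0196]
eef_rot: [[0.518, 0.856, 0.002], [0.856, -0.518, 0.001], [0.002, 0.001, -1.0]]
contact_force: [0.4, 0.4, 0.1]
grip_width: 0.0919
grasp_force: 0.0
```

Request:
{"api": "steer_hand", "payload": {
  "rows": "0 0 0 0 0.05 | 0 0 0 0 0.05 | 0 0 0 0 0.05 | 0 0 0 0 0.05 | 0 0 0 0 0.05",
  "squeeze": 25
}}

```text
t: 12.8
ee_pos: [0.5701, 0.3067, 0.0182]
eef_rot: [[0.518, 0.855, 0.002], [0.855, -0.518, -0.0], [0.0, 0.002, -1.0]]
contact_force: [3.7, -1.6, -1.5]
grip_width: 0.0516
grasp_force: 22.4
```

The width of 51.6 mm is less than the marble's 60 mm, so something slipped. I'll check before doing anything else.

```bash
python3 - <<'E'
from h import *
s=probe_bus.read_state();print(s['grip_width'],s['grasp_force'],s['ee_pos'],s['contact_force'])
W=optics.capture('wrist');S=optics.capture('scene')
np.save('w5.npy',dict(cal('wrist')),allow_pickle=True);cv2.imwrite('pics/w5raw.png',W);cv2.imwrite('pics/s5raw.png',S)
u,v=map(int,proj(cal('scene'),[(.57,.307,.04)])[0])
o=np.zeros((500,800,3),np.uint8);o[:375,:400]=cv2.resize(W[60:285,200:440],(400,375));o[:375,400:]=cv2.resize(S[v-50:v+44,u-50:u+50],(400,375))
cv2.imwrite('pics/p5.png',o)
E
```

```text
0.05156781317922562 22.432643473148346 [0.57008742 0.30672603 0.01823532] [ 3.71054485 -1.64190674 -1.47064586]
```

View pics/p5.png

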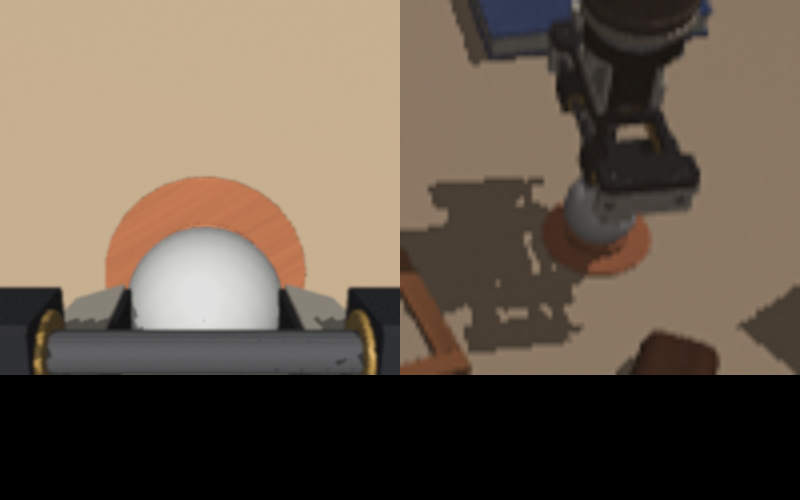

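The marble sits between the fingers in its dish, but the width doesn't fit its equator. I'll locate the marble and the dish from the saved views.

```bash
python3 - <<'E'
from h import *
c=np.load('w5.npy',allow_pickle=True).item();im=cv2.imread('pics/w5raw.png');h=cv2.cvtColor(im,cv2.COLOR_BGR2HSV)
s=probe_bus.read_state();Rt=np.array(s['eef_rot']);T=np.array(s['ee_pos'])
def fit(pts):
    n=cv2.undistortPoints(pts.reshape(-1,1,2).astype(float),c['camera_matrix'],c['dist']).reshape(-1,2)
    d=np.c_[n,np.ones(len(n))];d/=np.linalg.norm(d,axis=1)[:,None]
    a=np.linalg.lstsq(d,np.ones(len(d)),rcond=None)[0]  # cone: d.a=cos/|..|
    k=1/np.linalg.norm(a);print('resid',np.std(d@a));return a*k,np.sqrt(1-k*k)
R=cv2.Rodrigues(c['rvec'])[0];o=-R.T@np.ravel(c['tvec'])
# marble silhouette: first non-oak/non-bg from above, per column & dish edge
m=(h[...,1]<40)&(h[...,2]>150)
P=[(x,np.argmax(m[150:260,x])+150-.5) for x in range(283,366) if m[150:260,x].any()]
P=np.array([p for p in P if p[1]<245]);print(len(P),P[0],P[len(P)//2],P[-1])
a,sn=fit(P);D=.03/sn;print('marble D',D,o+R.T@a*D,'in tool',Rt.T@(o+R.T@a*D-T))
q=(h[...,1]>110)&(h[...,0]<20)
Q=np.array([(x,np.argmax(q[120:230,x])+120-.5) for x in range(268,380) if q[120:230,x].any()])
X=plane(c,Q,.004)[:,:2];A=np.c_[2*X,np.ones(len(X))];b=(X**2).sum(1);z=np.linalg.lstsq(A,b,rcond=None)[0];print('dish',z[:2],np.sqrt(z[2]+z[:2]@z[:2]))
E
```

```text
82 [283.  220.5] [324.  197.5] [364.  233.5]
resid 0.000150214012377749
marble D 0.20070867764098757 [0.5652336  0.30095277 0.01877689] in tool [-0.00744666 -0.00107755 -0.00059121]
dish [0.56943239 0.3061288 ] 0.043900556443104984
```

The dish is centred at (0.5694,0.3061) with its 44 mm radius confirmed, so the tool is centred on the marble. I'll let the fingers settle and see whether the width holds.

Request:
{"api": "steer_hand", "payload": {
  "rows": "0 0 0 0 0.04 | 0 0 0 0 0.04",
  "squeeze": 25
}}

```text
t: 13.15
ee_pos: [0.57, 0.3068, 0.0182]
eef_rot: [[0.518, 0.855, 0.001], [0.855, -0.518, -0.0], [0.0, 0.001, -1.0]]
contact_force: [5.1, -3.2, -0.6]
grip_width: 0.0513
grasp_force: 22.5
```

Request:
{"api": "steer_hand", "payload": {
  "rows": "0 0 -0.004 0 0.04 | 0 0 -0.008 0 0.04 | 0 0 -0.008 0 0.04",
  "squeeze": 25
}}

```text
t: 13.52
ee_pos: [0.5686, 0.3078, 0.0261]
eef_rot: [[0.517, 0.856, -0.001], [0.856, -0.517, 0.001], [0.0, -0.001, -1.0]]
contact_force: [0.9, -0.3, -3.5]
grip_width: 0.0514
grasp_force: 22.0
```

Holding: the load of about 3 N matches the marble, and the width is steady (probably hollowed pads). Lifting and carrying it over the stand.

Request:
{"api": "steer_hand", "payload": {
  "rows": "0 0 -0.04 0 0.04 | 0 0 -0.09 0 0.04 | 0 0 -0.14 0 0.04 | 0 0 -0.18 0 0.04 | -0.03 0.015 -0.2 0 0.04 | -0.07 0.035 -0.2 0 0.04 | -0.12 0.06 -0.2 0 0.04 | -0.17 0.085 -0.2 0 0.04",
  "squeeze": 25
}}

```text
t: 14.52
ee_pos: [0.5531, 0.1165, 0.2259]
eef_rot: [[0.517, 0.856, -0.001], [0.856, -0.517, 0.0], [0.0, -0.001, -1.0]]
contact_force: [1.2, -1.8, -3.3]
grip_width: 0.0514
grasp_force: 22.0
```

Request:
{"api": "steer_hand", "payload": {
  "rows": "-0.03 0.015 0 0 0.04 | -0.05 0.025 0 0 0.04 | -0.06 0.03 0 0 0.04 | -0.06 0.03 0 0 0.04 | -0.06 0.03 0 0 0.04 | -0.06 0.03 0 0 0.04"
}}

```text
t: 15.28
ee_pos: [0.5486, 0.0522, 0.2258]
eef_rot: [[0.516, 0.857, -0.0], [0.857, -0.516, -0.0], [-0.0, -0.0, -1.0]]
contact_force: [-0.2, 0.0, -3.2]
grip_width: 0.0516
grasp_force: 22.0
```

```bash
python3 - <<'E'
from h import *
s=probe_bus.read_state();c=cal('wrist');im=optics.capture('wrist');cv2.imwrite('pics/w6.png',im)
S=optics.capture('scene');cv2.imwrite('pics/s6.png',S)
T=np.array(s['ee_pos']);print(s['t'],T,totool(s,np.array([.547,.0497,T[2]])-T),s['grip_width'],s['contact_force'])
cs=cal('scene');u,v=proj(cs,[T+[0,0,.016]])[0];print('pred',u,v)
a=cv2.resize(S[int(v)-50:int(v)+70,int(u)-50:int(u)+50],(400,480),interpolation=cv2.INTER_CUBIC);b=cv2.resize(im[60:300,220:420],(400,480))
cv2.imwrite('pics/p6.png',np.hstack([b,a]))
E
```

```text
15.275 [0.54857726 0.05223282 0.22580409] [-2.98345169e-03 -4.39437385e-05  5.80960022e-07] 0.051581577113552615 [-0.22798069  0.01057612 -3.20280085]
pred 333.4845752402899 155.74327739894358
```

View pics/p6.png

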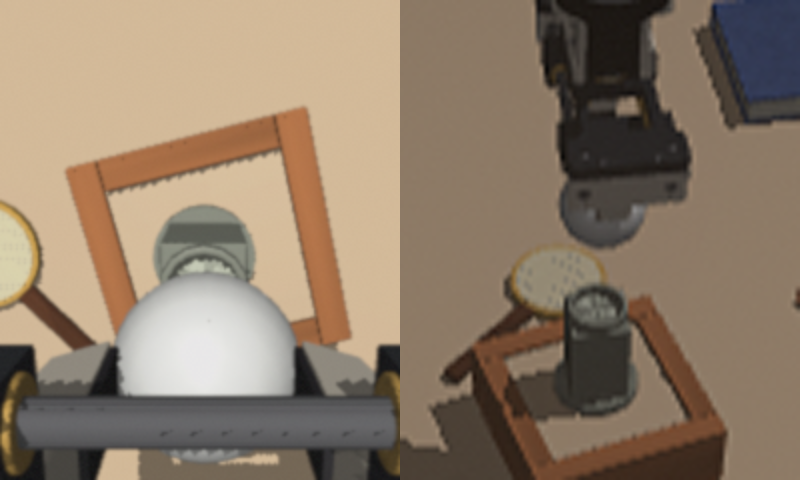

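The marble is held at its centre, at scene (333.8,156) against a predicted (333.5,155.7). The stand is seated upright below it. Lowering into the cup.

Request:
{"api": "steer_hand", "payload": {
  "rows": "-0.002 0 0.03 0 0.04 | -0.002 0 0.05 0 0.04 | -0.002 0 0.06 0 0.04 | -0.002 0 0.067 0 0.04 | -0.002 0 0.071 0 0.04 | -0.002 0 0.071 0 0.04 | -0.002 0 0.071 0 0.04"
}}

```text
t: 16.25
ee_pos: [0.5478, 0.0493, 0.1555]
eef_rot: [[0.518, 0.856, 0.001], [0.856, -0.518, 0.0], [0.001, 0.0, -1.0]]
contact_force: [0.6, -0.3, -2.8]
grip_width: 0.0516
grasp_force: 22.0
```

Request:
{"api": "steer_hand", "payload": {
  "rows": "0 0 0.001 0 0.04 | 0 0 0.002 0 0.04 | 0 0 0.002 0 0.04"
}}

```text
t: 16.62
ee_pos: [0.5474, 0.0493, 0.153]
eef_rot: [[0.518, 0.856, -0.0], [0.856, -0.518, 0.0], [-0.0, -0.0, -1.0]]
contact_force: [-0.4, -0.8, -3.7]
grip_width: 0.0512
grasp_force: 22.0
```

Request:
{"api": "steer_hand", "payload": {
  "rows": "0 0 0.001 0 0.04 | 0 0 0.002 0 0.04 | 0 0 0.002 0 0.04"
}}

```text
t: 17.0
ee_pos: [0.5482, 0.0496, 0.1517]
eef_rot: [[0.517, 0.856, 0.001], [0.856, -0.517, 0.001], [0.001, 0.001, -1.0]]
contact_force: [-1.9, 2.1, 5.8]
grip_width: 0.0516
grasp_force: 23.7
```

Request:
{"api": "steer_hand", "payload": {
  "rows": "0 0 0.001 0 0.04 | 0 0 0.001 0 0.04"
}}

```text
t: 17.25
ee_pos: [0.5488, 0.0497, 0.1514]
eef_rot: [[0.517, 0.856, 0.003], [0.856, -0.517, 0.001], [0.002, 0.002, -1.0]]
contact_force: [-2.0, 3.2, 11.5]
grip_width: 0.0515
grasp_force: 25.0
```

Contact at the expected height. Relaxing 1 mm, then opening gently and rising straight up.

Request:
{"api": "steer_hand", "payload": {
  "rows": "0 0 -0.001 0 0.04 | 0 0 -0.001 0 0.056 | 0 0 -0.001 0 0.06 | 0 0 -0.001 0 0.066 | 0 0 -0.001 0 0.075 | 0 0 -0.001 0 0.092 | 0 0 -0.001 0 0.092 | 0 0 -0.001 0 0.092"
}}

```text
t: 18.25
ee_pos: [0.5475, 0.0492, 0.151]
eef_rot: [[0.518, 0.856, 0.0], [0.856, -0.518, -0.0], [-0.0, 0.0, -1.0]]
contact_force: [0.6, -0.2, -0.6]
grip_width: 0.0915
grasp_force: 0.0
```

Request:
{"api": "steer_hand", "payload": {
  "rows": "0 0 -0.015 0 0.092 | 0 0 -0.04 0 0.092 | 0 0 -0.08 0 0.092 | 0 0 -0.12 0 0.092 | 0 0 -0.15 0 0.092 | 0 0 -0.15 0 0.092"
}}

```text
t: 19.0
ee_pos: [0.5489, 0.0488, 0.3041]
eef_rot: [[0.518, 0.855, 0.005], [0.855, -0.518, 0.001], [0.003, 0.003, -1.0]]
contact_force: [0.2, 0.1, 0.1]
grip_width: 0.0918
grasp_force: 0.0
```

```bash
python3 - <<'E'
from h import *
s=probe_bus.read_state();c=cal('wrist');im=optics.capture('wrist');S=optics.capture('scene');cv2.imwrite('pics/s7.png',S);cv2.imwrite('pics/w7.png',im)
cs=cal('scene');p=np.array([.547,.05,.167])
def blob(c,I):
    h=cv2.cvtColor(I,cv2.COLOR_BGR2HSV);u,v=proj(c,[p])[0];m=((h[...,1]<45)&(h[...,2]>60)).astype(np.uint8)
    k,l,st,ce=cv2.connectedComponentsWithStats(m);i=l[int(v),int(u)];print((u,v),i,st[i],ce[i])
    return ce[i]
a=blob(c,im);b=blob(cs,S);print(meet(c,a,cs,b),s['contact_force'],s['ee_pos'])
# oddities: change of bystanders between s0 and s7
d=cv2.absdiff(cv2.imread('pics/scene0.png'),S).max(2)>60
k,l,st,ce=cv2.connectedComponentsWithStats(d.astype(np.uint8));print([x.tolist() for x in st[1:] if x[4]>25])
E
```

```text
(np.float64(320.33207578095903), np.float64(190.23655940450126)) 20 [ 294  156   52   61 2434] [319.42563681 186.78019721]
(np.float64(331.9683543721981), np.float64(175.0405267568968)) 131 [321 165  22  24 353] [332.31444759 175.04532578]
(array([0.54700477, 0.05283671, 0.16469191]), np.float64(0.002459864116169473)) [0.19772609 0.12896566 0.06619669] [0.54887468 0.04875896 0.3040562 ]
[[313, 0, 22, 20, 278], [335, 0, 18, 11, 107], [396, 0, 20, 15, 140], [395, 22, 4, 14, 38], [369, 30, 6, 8, 33], [317, 37, 38, 15, 287], [252, 52, 103, 72, 2311], [241, 79, 4, 16, 44], [346, 89, 14, 12, 109], [336, 94, 8, 7, 38], [322, 101, 34, 32, 587], [343, 126, 12, 6, 26], [143, 131, 21, 15, 154], [332, 133, 10, 10, 59], [330, 168, 8, 11, 30], [322, 171, 6, 12, 27], [395, 171, 10, 8, 46], [383, 175, 10, 12, 29], [389, 176, 12, 7, 36], [317, 187, 24, 22, 330], [171, 190, 35, 36, 50], [258, 220, 5, 24, 38], [212, 223, 25, 9, 34], [218, 260, 9, 6, 26], [194, 269, 11, 13, 88]]
```

The marble is seated in the cup, measured at z 0.165 against 0.167 expected. The bystanders haven't changed and the arm is clear.

```bash
python3 -c "
from workcell import manip, optics, probe_bus, order
print(order.job_done())"
```

```text
the job is handed in; nothing more can be done
None
```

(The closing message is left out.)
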